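# Feel out the hidden release notch and hold the cap clamp open

## Robot

A 7-joint arm with a two-finger parallel gripper is mounted at the origin on the work surface. World frame = base frame: x ahead of the robot, y to its left, z up, the work surface at z = 0. Lengths are in m, angles in rad, forces in N, time in s.
With the tool pointing down it reaches from about 0.4 to 0.85 m from the base axis. Payload 10.4 kg.
Tool frame: the origin (TCP) lies where the fingers leave the gripper's body, on its centre line; the fingertips stand 73 mm ahead of it and the grasp point (between the pads) lies 54 mm ahead of it; z points along the fingers, x is the direction in which the jaws open and shut, and the axes are right-handed (so a half turn about z gives the same grasp; the last joint's range is limited). The gripper opens to 85 mm and grips with 20 to 120 N. Pads are 22 mm wide; open, the fingers measure 114 mm over their backs; the gripper's body (76 mm by 85 mm) begins 54 mm behind the grasp point. The pads swing forward as they close: fully open they stand 13 mm farther back than shut.
Start: joints at [-1.264, 0.332, -0.065, 1.46, 0.022, 1.35, -0.088], TCP at [0.202, 0.591, 0.304] pointing down, gripper open.
Joint ranges: [-2.6, 2.6], [-0.5, 2.12], [-1.47, 1.34], [0.16, 2.42], [-1.27, 4.41], [0.06, 2.06], [-2.6, 2.6]. Speed limits (rad/s): [2.22, 2.22, 2.79, 2.79, 3.14, 3.14, 3.14].

## Interface

Orientations are given as a rotation vector (axis times angle).
In Python, from cell import ctrl gives the robot as it stands.
- The arm moves only by the tool jog_arm, never from a script. Its argument "steps" is a list of rows, each an object of numbers: "gripper": the finger opening in m, from 0 to 0.0854; "x", "y", "z": the shift along the world's x, y, z in m; "rx", "ry", "rz": the turn, a rotation vector about the world's x, y, z in degrees. A call has exactly 5 rows; each row is the pose to reach, as a shift and turn from the pose commanded when the call began; what a row does not reach only later rows make up. A row lasts 1/12 s, in which the tool goes at most 41.7 mm and 7.16 degrees, less where a joint would pass 70% of its speed; a pose out of reach is approached as far as the arm can. A call with a gripper value outside its range is refused whole. The fingers move at their own pace and stop on an object; "grip_force" is the grip in N (left out, the last holds). Time passes only in rows, so rows that repeat a pose let the fingers close, or fill a call up. It gives the time, the measured TCP pose, the force and the opening at its end, in the units of the state.
- ctrl.observe(): the state, without advancing time (a new reading comes with each control period).
- ctrl.get_image(name): name is "scene" or "top" or "wrist"; returns a dict with "image" (384x512x3 uint8, red, green, blue), "K" (3x3 intrinsics, pixels), "rvec" (rotation vector, rad) and "tvec" (3), from world to camera coordinates, as OpenCV has them. Camera axes: x right, y down, z forward; pixel columns grow to the right and rows downward; lengths in m; the calibration is good to about 2 mm. A picture is of the moment at which its call begins. There is no depth.
- ctrl.finish_job(): hands the job in, once; it reports no verdict.
The state is a dict: "time": time; "qpos": joint angles; "qd": joint speeds; "joint_torque": joint torques, N m; "eef_pos": TCP position; "orientation": TCP orientation; "force": force on the tool from outside, world axes, zero at the start; "wrist_torque": the same for the moment, N m; "finger_gap": opening from 0.0 (shut) to 1.0 (fully open).
Only numpy, scipy, OpenCV 4.12 (cv2) and the standard library are available. Lean on these libraries where they do the work, as an engineer would, in place of code of your own. Each camera call takes 0.05 s, during which the arm holds its last target. There are 200 camera calls.

## Task

Open the small cap clamp on the dark grey sorting plate and keep it open: its release key lies in a notch hidden somewhere along the sprung strip on the plate's near edge. With the fingers closed, set the fingertips on the strip close to its left-hand end, push it down a little and run them along it to the right until they come to the notch, then press the key inside it fully down and finish while still holding it down. Grasp or lift nothing, and leave the caps, gauge and everything else standing about where they are.

Things in the scene. Friction and masses are not known exactly. Their poses are not given: they have to be found in the camera images.
- plate: Fixed dark grey sorting plate, 200 mm (x) by 360 mm (y), 30 mm thick, turned by up to 0.25 rad. Origin at the centre of its underside on the table; z up, +x away from the robot, +y to the robot's left. Along its near edge, centred on plate x = -85 mm, runs a dark grey strip 24 mm wide, its top 50 mm above the table, bare from plate y = -100 to +100 mm. Behind the strip the top of the plate is 30 mm above the table.
- strip_left (a point): Left end (plate y = +100 mm) of the strip's bare length, on its centre line at its top when up; axes as the plate's. Beyond it is a fixed housing 28 mm wide, 80 mm long, top 52 mm above the table; set the fingertips down 20 to 35 mm right of this point (centred left of plate y = +60 mm).
- strip_right (a point): Right end (plate y = -100 mm) of the strip's bare length, on its centre line at its top when up; axes as the plate's. A like housing lies beyond it. Between the two ends the strip has one notch 40 mm long, open to top, front and back; its middle lies anywhere from 85 to 160 mm right of the left end and is not reported. The key fills its floor, its top 44 mm above the table.
- clamp (a point): Middle of the cap clamp, on the plate's top; two aluminium jaws, 44 mm wide, up to 22 mm high, within 45 mm of this point. Axes as the plate's.
- strip (a joint): How far the sprung strip is pushed down, in m: 0 up (at rest) to 0.004 at its stop. The whole strip sinks level, both sides of the notch together; it takes about 3.4 N to start it and 7.4 N at the stop. It springs back up when the fingertips are wholly inside the notch.
- key (a joint): How far the release key (36 mm long, 24 mm wide, dark grey, inside the notch) is pressed down, in m: 0 up to 0.008 at its stop (its top then 36 mm above the table). Sprung: about 3 N to start, 9 N at the stop; it comes back up when let go.
- jaw (a joint): Opening of the clamp's moving jaw, in m: 0 closed, 0.012 fully open. The key drives it: it moves 1.5 times as far as the key, towards the robot.
- cap1: Orange dispensing cap, 32 mm across, 34 mm high with its narrow spout, standing loose between the jaws of the clamp. Origin at the centre of its underside.
- cap2: Another such orange cap, loose on the left part of the plate. Origin at the centre of its underside.
- cap3: A third such orange cap, loose on the right part of the plate. Origin at the centre of its underside.
- gauge: Steel go-no-go plug gauge lying loose on the left rear of the plate, 14 mm square handle with a pin at each end, 99 mm long along its y. Origin under the middle of the handle.
- ring: Steel setting ring, 44 mm across, 14 mm high, loose on the right part of the plate. Origin at the centre of its underside.
- bottle: Squat clear glass bottle with a white cap, 72 mm across and 85 mm high, loose on the table left of the plate. Origin at the centre of its underside.
- driver: Screwdriver lying loose on the table right of the plate, along its x axis. Origin under its middle.

How it is judged:
On the way, in this order (a step that is already met when the one before it is completed fails the run):
1. the fingertips push the strip down (0.7 mm or more) near its left end, left of plate y = +60 mm (value of joint strip above 0.0007 m and y of the grasp point in the frame of plate above 0.06 m and contact force between the fingers and anything else above 1 N), for 0.1 s.
2. they push the strip down farther to the right (right of plate y = +52 mm), the key not yet pressed (value of joint strip above 0.0007 m and y of the grasp point in the frame of plate below 0.052 m and value of joint key below 0.001 m and contact force between the fingers and anything else above 1 N), for 0.05 s.
3. the key is pressed down by 6 mm or more inside the notch, the strip back up (value of joint key above 0.006 m and value of joint strip below 0.0015 m and contact force between the fingers and anything else above 1 N), for 0.2 s.
At the end, for the whole second after the job is handed in: The fingers hold the key down by at least 6 of its 8 mm with more than 1.5 N, the jaw stands open by at least 8.5 mm, the strip is up (within 1.5 mm), and all loose things are within 15 mm of where they stood (value of joint key above 0.006 m and value of joint jaw above 0.0085 m and value of joint strip below 0.0015 m and contact force between the fingers and key above 1.5 N and distance of each of cap1, cap2, cap3, gauge, ring, bottle, driver from where it was at the start of the episode below 0.015 m); the arm keeps its last pose, push and grip.
It fails at once if a cap is lifted or pushed away by more than 15 mm (distance of any of cap1, cap2, cap3 from where it was at the start of the episode above 0.015 m).
It fails at once if the gauge, ring, bottle or screwdriver is lifted or pushed away by more than 15 mm (distance of any of gauge, ring, bottle, driver from where it was at the start of the episode above 0.015 m).
It also fails if it takes over 51 s, if anything falls off the work surface, if the arm or the gripper's body presses on something with over 40 N, if the wrist force passes 120 N, or if a joint passes its speed limit or range.

## Working session

There is one attempt and no reset: what is moved stays moved. The work goes in short steps, Python scripts to look and compute and a tool call to move; the robot and the scene stay as the last step left them, time stands still between calls to the robot, and variables do not carry over. Pictures are saved under pics/ and viewed, about 8 in all and at most 12, crops included, and the job is handed in when it is done.

Besides the shell and the picture viewer there is one more tool, called after "Request:" as name([rows], argument=value, ...), one row to a line, values as JSON. jog_arm: Moves the arm, as the interface text tells. Its arguments: {"type":"object","properties":{"steps":{"type":"array","items":{"type":"object","properties":{"gripper":{"type":"number"},"x":{"type":"number"},"y":{"type":"number"},"z":{"type":"number"},"rx":{"type":"number"},"ry":{"type":"number"},"rz":{"type":"number"}}}},"grip_force":{"type":"number"}},"required":["steps"]}

```bash
mkdir -p pics; ls; cat > h.py <<'E'
import numpy as np, cv2
from cell import ctrl
def cam(n):
    d=ctrl.get_image(n); R,_=cv2.Rodrigues(np.array(d['rvec'],float)); return d['image'],np.array(d['K']),R,np.array(d['tvec'],float).ravel()
def ray(c,u,v,z):
    _,K,R,t=c; d=R.T@np.linalg.inv(K)@np.array([u,v,1.]); o=-R.T@t
    return o+d*(z-o[2])/d[2]
def proj(c,p):
    _,K,R,t=c; q=K@(R@np.array(p,float)+t); return q[:2]/q[2]
def save(n,im): cv2.imwrite('pics/'+n+'.png',im[:,:,::-1])
E
python3 - <<'E'
from h import *
import pickle
for n in('top','scene'):
    c=cam(n); pickle.dump(c,open(n+'.pkl','wb')); save(n+'0',c[0]); print(n,-c[2].T@c[3])
s=ctrl.observe(); print(s['time'],s['eef_pos'],s['orientation'],s['force'])
E
```

```text
pics
top [ 0.40321367 -0.01614134  1.22139873]
scene [1.0554758  0.84530872 0.98985045]
0.1 [0.20230155 0.59108264 0.30319888] [ 2.55529836e+00  1.82621811e+00 -1.58871616e-03] [-0.16623725  0.65511659 -0.15342328]
```

View pics/top0.png

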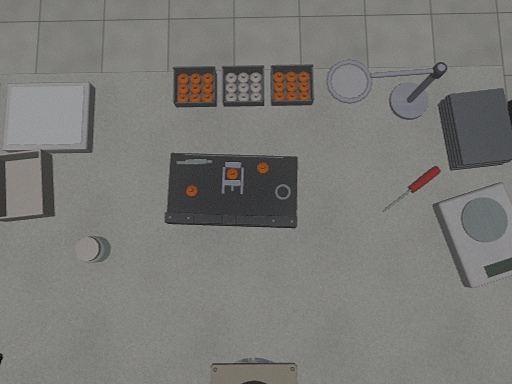

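View pics/scene0.png

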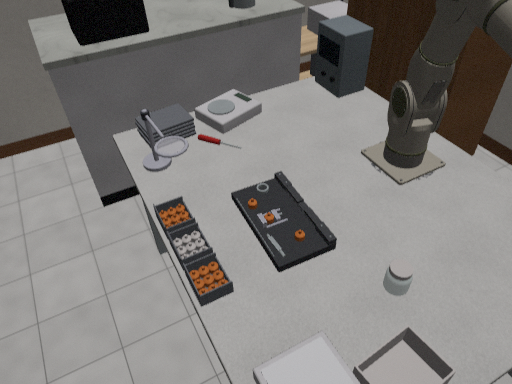

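The top view shows the plate with corners at about (171,153), (298,156), (297,228) and (165,223). The strip runs along its lower edge at v≈215–226, the clamp is near (233,175), the caps near (191,191), (232,174) and (263,168), and the ring at (283,192). Next I'll fit the plate outline and enlarge the strip.

```bash
python3 - <<'E'
from h import *
import pickle
c=pickle.load(open('top.pkl','rb')); im=c[0]
g=cv2.cvtColor(im,cv2.COLOR_RGB2GRAY)
m=((g<85)*255).astype(np.uint8); m[:145]=0;m[240:]=0;m[:,:155]=0;m[:,310:]=0
m=cv2.morphologyEx(m,cv2.MORPH_CLOSE,np.ones((9,9)))
cs,_=cv2.findContours(m,0,2); k=max(cs,key=cv2.contourArea)
r=cv2.minAreaRect(k); b=cv2.boxPoints(r); print(r,b)
for p in b: print(p,ray(c,*p,0.03),ray(c,*p,0.05))
crop=im[145:238,155:310]; crop=cv2.convertScaleAbs(crop,alpha=2.2)
save('topcrop',cv2.resize(crop,None,fx=5,fy=5,interpolation=cv2.INTER_CUBIC))
E
```

```text
((231.45687866210938, 189.83731079101562), (131.35101318359375, 71.73686218261719), 1.8476102352142334) [[164.65906 223.56964]
 [166.97195 151.87006]
 [298.2547  156.10498]
 [295.9418  227.80457]]
[164.65906 223.56964] [0.48863358 0.24020094 0.03      ] [0.48719964 0.23589773 0.05      ]
[166.97195 151.87006] [0.69148633 0.2376025  0.03      ] [0.6866471  0.23334291 0.05      ]
[298.2547  156.10498] [ 0.67371869 -0.13332455  0.03      ] [ 0.66917773 -0.1313574   0.05      ]
[295.9418  227.80457] [ 0.47259728 -0.12136904  0.03      ] [ 0.47143254 -0.11960258  0.05      ]
```

View pics/topcrop.png

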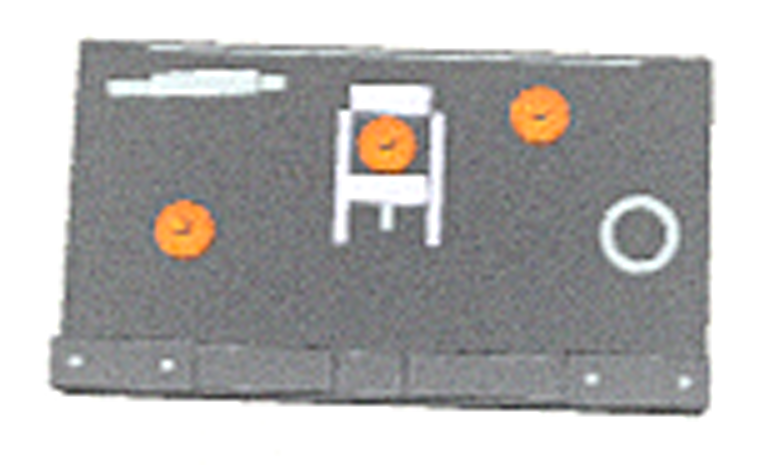

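The enlarged view shows the notch directly, at crop columns 333–408. The bare strip runs from column 193 to 568, so the notch middle is about 95 mm right of the left end. Next I'll convert these to world coordinates.

```bash
python3 - <<'E'
from h import *
import pickle
c=pickle.load(open('top.pkl','rb'))
f=lambda x,y,z=.05: ray(c,155+x/5-.4,145+y/5-.4,z)
L=(f(193,344)+f(193,391))/2; R=(f(568,355)+f(568,403))/2
d=(L-R); n=np.linalg.norm(d); d/=n
print('L',L,'R',R,n,'yaw',np.degrees(np.arctan2(-d[0],d[1])))
for x,y in((193,344),(193,391),(568,355),(568,403)): print(f(x,y))
N=(f(333,372)+f(408,374))/2; print('notch y from L',(L-N)@d, 'edges',[(L-f(x,372))@d for x in(333,408)])
for s in(.028,.06,.095): print(s,L-s*d)
print('cap pos',[f(x,y,.06)[:2] for x,y in((185,228),(387,145),(540,115))])
E
```

```text
L [0.50111466 0.15839071 0.05      ] R [ 0.49234803 -0.04515979  0.05      ] 0.20373919468445986 yaw -2.466122879879773
[0.51389593 0.15851087 0.05      ]
[0.48833338 0.15827055 0.05      ]
[ 0.50533955 -0.04538429  0.05      ]
[ 0.47935651 -0.04493529  0.05      ]
notch y from L 0.09661382586459864 edges [np.float64(0.07623944584888301), np.float64(0.11694792954465402)]
0.028 [0.49990985 0.13041664 0.05      ]
0.06 [0.49853294 0.09844628 0.05      ]
0.095 [0.49702693 0.0634787  0.05      ]
cap pos [array([0.57629557, 0.16197807]), array([0.62066921, 0.05176358]), array([ 0.63617731, -0.03209466])]
```

Request:
jog_arm([
  {"gripper": 0, "rz": -7},
  {"gripper": 0, "x": 0.03, "y": -0.02, "rz": -14},
  {"gripper": 0, "x": 0.06, "y": -0.04, "rz": -21},
  {"gripper": 0, "x": 0.09, "y": -0.07, "rz": -28},
  {"gripper": 0, "x": 0.12, "y": -0.1, "rz": -35},
], grip_force=40)

```text
invalid input
```

Request:
jog_arm([
  {"gripper": 0.0, "x": 0.0, "y": 0.0, "z": 0.0, "rx": 0.0, "ry": 0.0, "rz": -7.0},
  {"gripper": 0.0, "x": 0.03, "y": -0.02, "z": 0.0, "rx": 0.0, "ry": 0.0, "rz": -14.0},
  {"gripper": 0.0, "x": 0.06, "y": -0.04, "z": 0.0, "rx": 0.0, "ry": 0.0, "rz": -21.0},
  {"gripper": 0.0, "x": 0.09, "y": -0.07, "z": 0.0, "rx": 0.0, "ry": 0.0, "rz": -28.0},
  {"gripper": 0.0, "x": 0.12, "y": -0.1, "z": 0.0, "rx": 0.0, "ry": 0.0, "rz": -35.0},
], grip_force=40)

```text
time: 0.52
eef_pos: [0.3222, 0.4912, 0.3034]
orientation: [2.989, 0.966, -0.001]
force: [0.4, 0.7, 0.1]
finger_gap: 0.3
```

Request:
jog_arm([
  {"gripper": 0.0, "x": 0.02, "y": -0.03, "z": 0.0, "rx": 0.0, "ry": 0.0, "rz": -7.0},
  {"gripper": 0.0, "x": 0.04, "y": -0.06, "z": 0.0, "rx": 0.0, "ry": 0.0, "rz": -14.0},
  {"gripper": 0.0, "x": 0.06, "y": -0.095, "z": 0.0, "rx": 0.0, "ry": 0.0, "rz": -21.0},
  {"gripper": 0.0, "x": 0.08, "y": -0.13, "z": 0.0, "rx": 0.0, "ry": 0.0, "rz": -28.0},
  {"gripper": 0.0, "x": 0.1, "y": -0.16, "z": 0.0, "rx": 0.0, "ry": 0.0, "rz": -35.0},
])

```text
time: 0.93
eef_pos: [0.4221, 0.3298, 0.3038]
orientation: [3.141, 0.019, -0.0]
force: [0.7, 0.3, -0.0]
finger_gap: 0.001
```

Request:
jog_arm([
  {"gripper": 0.0, "x": 0.016, "y": -0.036, "z": 0.0, "rx": 0.0, "ry": 0.0, "rz": -3.3},
  {"gripper": 0.0, "x": 0.032, "y": -0.072, "z": 0.0, "rx": 0.0, "ry": 0.0, "rz": -3.3},
  {"gripper": 0.0, "x": 0.048, "y": -0.108, "z": 0.0, "rx": 0.0, "ry": 0.0, "rz": -3.3},
  {"gripper": 0.0, "x": 0.064, "y": -0.144, "z": 0.0, "rx": 0.0, "ry": 0.0, "rz": -3.3},
  {"gripper": 0.0, "x": 0.078, "y": -0.178, "z": 0.0, "rx": 0.0, "ry": 0.0, "rz": -3.3},
])

```text
time: 1.35
eef_pos: [0.4998, 0.1521, 0.3038]
orientation: [3.141, -0.061, 0.0]
force: [0.7, 0.8, 0.3]
finger_gap: -0.005
```

Request:
jog_arm([
  {"gripper": 0.0, "x": 0.0, "y": -0.0235, "z": -0.035, "rx": 0.0, "ry": 0.0, "rz": 0.0},
  {"gripper": 0.0, "x": 0.0, "y": -0.0235, "z": -0.07, "rx": 0.0, "ry": 0.0, "rz": 0.0},
  {"gripper": 0.0, "x": 0.0, "y": -0.0235, "z": -0.105, "rx": 0.0, "ry": 0.0, "rz": 0.0},
  {"gripper": 0.0, "x": 0.0, "y": -0.0235, "z": -0.135, "rx": 0.0, "ry": 0.0, "rz": 0.0},
  {"gripper": 0.0, "x": 0.0, "y": -0.0235, "z": -0.155, "rx": 0.0, "ry": 0.0, "rz": 0.0},
])

```text
time: 1.77
eef_pos: [0.4979, 0.1302, 0.1458]
orientation: [3.14, -0.061, -0.005]
force: [0.1, 0.3, -0.2]
finger_gap: 0.0
```

```bash
python3 - <<'E'
from h import *
import pickle
c=cam('wrist'); pickle.dump(c,open('w.pkl','wb'))
save('w1',cv2.convertScaleAbs(c[0],alpha=1.8))
s=ctrl.observe(); print(s['time'],s['eef_pos'],s['force'],s['qpos'],-c[2].T@c[3])
for p in ((.5,.129,.05),(.497,.0625,.05),(.501,.158,.05)): print(proj(c,p))
E
```

```text
1.8167 [0.49655381 0.13002063 0.14313837] [-2.23949413  0.222334   -2.9106708 ] [-0.72113664  0.25884783  0.42333055  1.94772091 -0.12662014  0.96810651
 -0.27569939] [0.49991106 0.21048336 0.21674966]
[257.44093915 226.35529907]
[256.31327557 309.69188303]
[257.51869619 183.77682173]
```

View pics/w1.png

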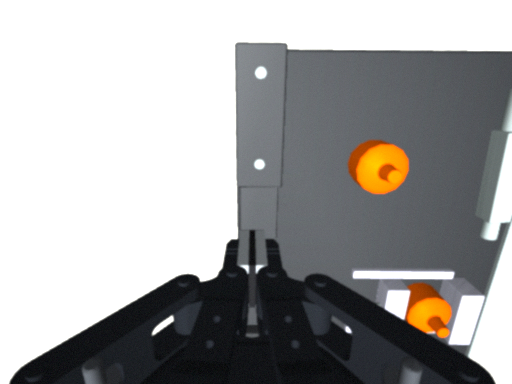

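In the wrist view, the housing/strip joint is at row ≈186 (predicted 184) and the strip centre is at column ≈259 (predicted 257.5). That agrees to within about 2 mm. I'll let the arm settle and then lower it.

Request:
jog_arm([
  {"gripper": 0.0, "x": 0.0, "y": 0.0, "z": 0.0},
  {"gripper": 0.0, "x": 0.0, "y": 0.0, "z": 0.0},
  {"gripper": 0.0, "x": 0.0, "y": 0.0, "z": 0.0},
  {"gripper": 0.0, "x": 0.0, "y": 0.0, "z": 0.0},
  {"gripper": 0.0, "x": 0.0, "y": 0.0, "z": 0.0},
])

```text
invalid input
```

Request:
jog_arm([
  {"gripper": 0.0, "x": 0.0, "y": 0.0, "z": 0.0, "rx": 0.0, "ry": 0.0, "rz": 0.0},
  {"gripper": 0.0, "x": 0.0, "y": 0.0, "z": 0.0, "rx": 0.0, "ry": 0.0, "rz": 0.0},
  {"gripper": 0.0, "x": 0.0, "y": 0.0, "z": 0.0, "rx": 0.0, "ry": 0.0, "rz": 0.0},
  {"gripper": 0.0, "x": 0.0, "y": 0.0, "z": 0.0, "rx": 0.0, "ry": 0.0, "rz": 0.0},
  {"gripper": 0.0, "x": 0.0, "y": 0.0, "z": 0.0, "rx": 0.0, "ry": 0.0, "rz": 0.0},
])

```text
time: 2.23
eef_pos: [0.4999, 0.1312, 0.1502]
orientation: [-3.14, 0.06, -0.003]
force: [0.2, -0.5, 0.6]
finger_gap: 0.004
```

Request:
jog_arm([
  {"gripper": 0.0, "x": 0.0, "y": 0.0, "z": -0.005, "rx": 0.0, "ry": 0.0, "rz": 0.0},
  {"gripper": 0.0, "x": 0.0, "y": 0.0, "z": -0.01, "rx": 0.0, "ry": 0.0, "rz": 0.0},
  {"gripper": 0.0, "x": 0.0, "y": 0.0, "z": -0.015, "rx": 0.0, "ry": 0.0, "rz": 0.0},
  {"gripper": 0.0, "x": 0.0, "y": 0.0, "z": -0.018, "rx": 0.0, "ry": 0.0, "rz": 0.0},
  {"gripper": 0.0, "x": 0.0, "y": 0.0, "z": -0.018, "rx": 0.0, "ry": 0.0, "rz": 0.0},
])

```text
time: 2.65
eef_pos: [0.4988, 0.1307, 0.1299]
orientation: [3.14, -0.06, -0.002]
force: [-0.1, -0.1, -0.5]
finger_gap: 0.002
```

Request:
jog_arm([
  {"gripper": 0.0, "x": 0.0, "y": 0.0, "z": 0.0, "rx": 0.0, "ry": 0.0, "rz": 0.0},
  {"gripper": 0.0, "x": 0.0, "y": 0.0, "z": 0.0, "rx": 0.0, "ry": 0.0, "rz": 0.0},
  {"gripper": 0.0, "x": 0.0, "y": 0.0, "z": 0.0, "rx": 0.0, "ry": 0.0, "rz": 0.0},
  {"gripper": 0.0, "x": 0.0, "y": 0.0, "z": 0.0, "rx": 0.0, "ry": 0.0, "rz": 0.0},
  {"gripper": 0.0, "x": 0.0, "y": 0.0, "z": 0.0, "rx": 0.0, "ry": 0.0, "rz": 0.0},
])

```text
time: 3.07
eef_pos: [0.4994, 0.131, 0.1311]
orientation: [-3.141, 0.06, -0.001]
force: [-0.0, 0.9, 0.7]
finger_gap: 0.003
```

Request:
jog_arm([
  {"gripper": 0.0, "x": 0.0, "y": -0.001, "z": -0.003, "rx": 0.0, "ry": 0.0, "rz": 0.0},
  {"gripper": 0.0, "x": 0.0, "y": -0.001, "z": -0.006, "rx": 0.0, "ry": 0.0, "rz": 0.0},
  {"gripper": 0.0, "x": 0.0, "y": -0.001, "z": -0.009, "rx": 0.0, "ry": 0.0, "rz": 0.0},
  {"gripper": 0.0, "x": 0.0, "y": -0.001, "z": -0.01, "rx": 0.0, "ry": 0.0, "rz": 0.0},
  {"gripper": 0.0, "x": 0.0, "y": -0.001, "z": -0.01, "rx": 0.0, "ry": 0.0, "rz": 0.0},
])

```text
time: 3.48
eef_pos: [0.4994, 0.1298, 0.1209]
orientation: [3.141, -0.06, -0.0]
force: [-1.2, -0.3, 4.7]
finger_gap: -0.001
```

Request:
jog_arm([
  {"gripper": 0.0, "x": 0.0, "y": 0.0, "z": 0.0, "rx": 0.0, "ry": 0.0, "rz": 0.0},
  {"gripper": 0.0, "x": 0.0, "y": 0.0, "z": 0.0, "rx": 0.0, "ry": 0.0, "rz": 0.0},
  {"gripper": 0.0, "x": 0.0, "y": 0.0, "z": 0.0, "rx": 0.0, "ry": 0.0, "rz": 0.0},
  {"gripper": 0.0, "x": 0.0, "y": 0.0, "z": 0.0, "rx": 0.0, "ry": 0.0, "rz": 0.0},
  {"gripper": 0.0, "x": 0.0, "y": 0.0, "z": 0.0, "rx": 0.0, "ry": 0.0, "rz": 0.0},
])

```text
time: 3.9
eef_pos: [0.4993, 0.1298, 0.1211]
orientation: [-3.141, 0.06, 0.0]
force: [-1.7, -0.2, 5.1]
finger_gap: 0.001
```

The force is 5.1 N, which puts the strip about 1.7 mm down. Now sliding right.

Request:
jog_arm([
  {"gripper": 0.0, "x": -0.0002, "y": -0.005, "z": 0.0, "rx": 0.0, "ry": 0.0, "rz": 0.0},
  {"gripper": 0.0, "x": -0.0004, "y": -0.01, "z": 0.0, "rx": 0.0, "ry": 0.0, "rz": 0.0},
  {"gripper": 0.0, "x": -0.0006, "y": -0.015, "z": 0.0, "rx": 0.0, "ry": 0.0, "rz": 0.0},
  {"gripper": 0.0, "x": -0.0009, "y": -0.02, "z": 0.0, "rx": 0.0, "ry": 0.0, "rz": 0.0},
  {"gripper": 0.0, "x": -0.001, "y": -0.025, "z": 0.0, "rx": 0.0, "ry": 0.0, "rz": 0.0},
])

```text
time: 4.32
eef_pos: [0.4985, 0.1045, 0.1211]
orientation: [-3.141, 0.06, -0.001]
force: [0.4, 5.0, 5.7]
finger_gap: 0.003
```

Request:
jog_arm([
  {"gripper": 0.0, "x": -0.0002, "y": -0.004, "z": 0.0, "rx": 0.0, "ry": 0.0, "rz": 0.0},
  {"gripper": 0.0, "x": -0.0004, "y": -0.008, "z": 0.0, "rx": 0.0, "ry": 0.0, "rz": 0.0},
  {"gripper": 0.0, "x": -0.0006, "y": -0.012, "z": 0.0, "rx": 0.0, "ry": 0.0, "rz": 0.0},
  {"gripper": 0.0, "x": -0.0008, "y": -0.016, "z": 0.0, "rx": 0.0, "ry": 0.0, "rz": 0.0},
  {"gripper": 0.0, "x": -0.0008, "y": -0.016, "z": 0.0, "rx": 0.0, "ry": 0.0, "rz": 0.0},
])

```text
time: 4.73
eef_pos: [0.4975, 0.0876, 0.121]
orientation: [3.141, -0.062, 0.0]
force: [-0.7, 0.3, 5.1]
finger_gap: -0.005
```

Request:
jog_arm([
  {"gripper": 0.0, "x": -0.0001, "y": -0.003, "z": 0.0, "rx": 0.0, "ry": 0.0, "rz": 0.0},
  {"gripper": 0.0, "x": -0.0002, "y": -0.006, "z": 0.0, "rx": 0.0, "ry": 0.0, "rz": 0.0},
  {"gripper": 0.0, "x": -0.0004, "y": -0.009, "z": 0.0, "rx": 0.0, "ry": 0.0, "rz": 0.0},
  {"gripper": 0.0, "x": -0.0005, "y": -0.012, "z": 0.0, "rx": 0.0, "ry": 0.0, "rz": 0.0},
  {"gripper": 0.0, "x": -0.0005, "y": -0.012, "z": 0.0, "rx": 0.0, "ry": 0.0, "rz": 0.0},
])

```text
time: 5.15
eef_pos: [0.497, 0.0759, 0.121]
orientation: [3.141, -0.062, 0.0]
force: [1.0, 1.0, 5.1]
finger_gap: -0.002
```

Request:
jog_arm([
  {"gripper": 0.0, "x": -0.0001, "y": -0.002, "z": 0.0, "rx": 0.0, "ry": 0.0, "rz": 0.0},
  {"gripper": 0.0, "x": -0.0002, "y": -0.004, "z": 0.0, "rx": 0.0, "ry": 0.0, "rz": 0.0},
  {"gripper": 0.0, "x": -0.0003, "y": -0.006, "z": 0.0, "rx": 0.0, "ry": 0.0, "rz": 0.0},
  {"gripper": 0.0, "x": -0.0004, "y": -0.008, "z": 0.0, "rx": 0.0, "ry": 0.0, "rz": 0.0},
  {"gripper": 0.0, "x": -0.0004, "y": -0.008, "z": 0.0, "rx": 0.0, "ry": 0.0, "rz": 0.0},
])

```text
time: 5.57
eef_pos: [0.4961, 0.0677, 0.1205]
orientation: [3.14, -0.062, -0.002]
force: [-0.7, -0.8, -0.2]
finger_gap: -0.001
```

The force fell to about 0 between y=0.076 and 0.068, so the fingertips are in the notch. This matches the visual estimate. I'll centre them, then press.

Request:
jog_arm([
  {"gripper": 0.0, "x": -0.0001, "y": -0.0025, "z": 0.0, "rx": 0.0, "ry": 0.0, "rz": 0.0},
  {"gripper": 0.0, "x": -0.0002, "y": -0.005, "z": 0.0, "rx": 0.0, "ry": 0.0, "rz": 0.0},
  {"gripper": 0.0, "x": -0.0002, "y": -0.005, "z": 0.0, "rx": 0.0, "ry": 0.0, "rz": 0.0},
  {"gripper": 0.0, "x": -0.0002, "y": -0.005, "z": 0.0, "rx": 0.0, "ry": 0.0, "rz": 0.0},
  {"gripper": 0.0, "x": -0.0002, "y": -0.005, "z": 0.0, "rx": 0.0, "ry": 0.0, "rz": 0.0},
])

```text
time: 5.98
eef_pos: [0.4964, 0.0639, 0.1209]
orientation: [-3.141, 0.06, -0.0]
force: [-0.0, -0.2, 0.5]
finger_gap: 0.001
```

Request:
jog_arm([
  {"gripper": 0.0, "x": 0.0, "y": 0.0, "z": -0.002, "rx": 0.0, "ry": 0.0, "rz": 0.0},
  {"gripper": 0.0, "x": 0.0, "y": 0.0, "z": -0.004, "rx": 0.0, "ry": 0.0, "rz": 0.0},
  {"gripper": 0.0, "x": 0.0, "y": 0.0, "z": -0.006, "rx": 0.0, "ry": 0.0, "rz": 0.0},
  {"gripper": 0.0, "x": 0.0, "y": 0.0, "z": -0.008, "rx": 0.0, "ry": 0.0, "rz": 0.0},
  {"gripper": 0.0, "x": 0.0, "y": 0.0, "z": -0.008, "rx": 0.0, "ry": 0.0, "rz": 0.0},
])

```text
time: 6.4
eef_pos: [0.4965, 0.0641, 0.1128]
orientation: [-3.141, 0.06, -0.0]
force: [-2.1, 0.1, 5.7]
finger_gap: 0.003
```

Request:
jog_arm([
  {"gripper": 0.0, "x": 0.0, "y": 0.0, "z": -0.0015, "rx": 0.0, "ry": 0.0, "rz": 0.0},
  {"gripper": 0.0, "x": 0.0, "y": 0.0, "z": -0.003, "rx": 0.0, "ry": 0.0, "rz": 0.0},
  {"gripper": 0.0, "x": 0.0, "y": 0.0, "z": -0.0045, "rx": 0.0, "ry": 0.0, "rz": 0.0},
  {"gripper": 0.0, "x": 0.0, "y": 0.0, "z": -0.0045, "rx": 0.0, "ry": 0.0, "rz": 0.0},
  {"gripper": 0.0, "x": 0.0, "y": 0.0, "z": -0.0045, "rx": 0.0, "ry": 0.0, "rz": 0.0},
])

```text
time: 6.82
eef_pos: [0.4966, 0.0641, 0.1088]
orientation: [-3.141, 0.06, -0.0]
force: [-2.1, -0.8, 8.7]
finger_gap: 0.002
```

Request:
jog_arm([
  {"gripper": 0.0, "x": 0.0, "y": 0.0, "z": 0.0, "rx": 0.0, "ry": 0.0, "rz": 0.0},
  {"gripper": 0.0, "x": 0.0, "y": 0.0, "z": 0.0, "rx": 0.0, "ry": 0.0, "rz": 0.0},
  {"gripper": 0.0, "x": 0.0, "y": 0.0, "z": 0.0, "rx": 0.0, "ry": 0.0, "rz": 0.0},
  {"gripper": 0.0, "x": 0.0, "y": 0.0, "z": 0.0, "rx": 0.0, "ry": 0.0, "rz": 0.0},
  {"gripper": 0.0, "x": 0.0, "y": 0.0, "z": 0.0, "rx": 0.0, "ry": 0.0, "rz": 0.0},
])

```text
time: 7.23
eef_pos: [0.4965, 0.0641, 0.1088]
orientation: [-3.141, 0.06, -0.0]
force: [-3.2, -0.1, 8.9]
finger_gap: -0.001
```

```bash
python3 - <<'E'
from h import *
import pickle
c=cam('wrist'); a=cv2.convertScaleAbs(c[0],alpha=1.8)
t=cam('top'); b=cv2.convertScaleAbs(cv2.resize(t[0][145:238,155:310],(512,307),interpolation=cv2.INTER_CUBIC),alpha=2.2)
save('w2',np.vstack([a[150:],b]))
s=ctrl.observe(); print(s['time'],s['eef_pos'],s['force'])
E
```

```text
7.3333 [0.49654937 0.06402993 0.10879275] [-2.1365667  -0.09372183  9.65963287]
```

View pics/w2.png

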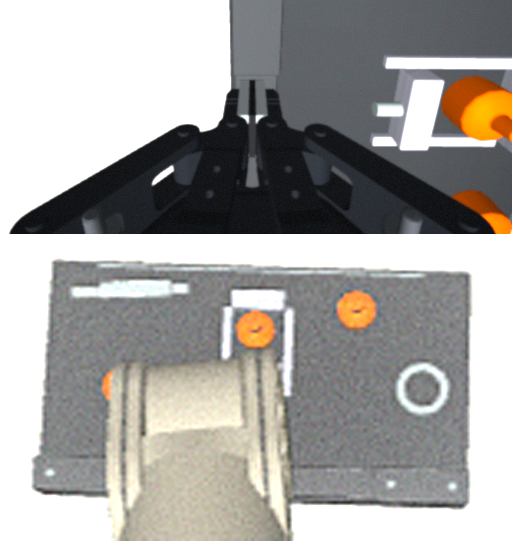

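The wrist view shows the near jaw at column ≈420 with a gap to the cap at column ≈445. The caps, gauge and ring look unmoved. I'll press a touch more to confirm the stop.

Request:
jog_arm([
  {"gripper": 0.0, "x": 0.0, "y": 0.0, "z": -0.0005, "rx": 0.0, "ry": 0.0, "rz": 0.0},
  {"gripper": 0.0, "x": 0.0, "y": 0.0, "z": -0.001, "rx": 0.0, "ry": 0.0, "rz": 0.0},
  {"gripper": 0.0, "x": 0.0, "y": 0.0, "z": -0.001, "rx": 0.0, "ry": 0.0, "rz": 0.0},
  {"gripper": 0.0, "x": 0.0, "y": 0.0, "z": -0.001, "rx": 0.0, "ry": 0.0, "rz": 0.0},
  {"gripper": 0.0, "x": 0.0, "y": 0.0, "z": -0.001, "rx": 0.0, "ry": 0.0, "rz": 0.0},
])

```text
time: 7.75
eef_pos: [0.4967, 0.064, 0.1086]
orientation: [-3.14, 0.06, -0.0]
force: [-8.4, -0.5, 21.6]
finger_gap: 0.001
```

Request:
jog_arm([
  {"gripper": 0.0, "x": 0.0, "y": 0.0, "z": 0.0, "rx": 0.0, "ry": 0.0, "rz": 0.0},
  {"gripper": 0.0, "x": 0.0, "y": 0.0, "z": 0.0, "rx": 0.0, "ry": 0.0, "rz": 0.0},
  {"gripper": 0.0, "x": 0.0, "y": 0.0, "z": 0.0, "rx": 0.0, "ry": 0.0, "rz": 0.0},
  {"gripper": 0.0, "x": 0.0, "y": 0.0, "z": 0.0, "rx": 0.0, "ry": 0.0, "rz": 0.0},
  {"gripper": 0.0, "x": 0.0, "y": 0.0, "z": 0.0, "rx": 0.0, "ry": 0.0, "rz": 0.0},
])

```text
time: 8.17
eef_pos: [0.4966, 0.064, 0.1086]
orientation: [-3.14, 0.06, -0.0]
force: [-7.2, -1.0, 20.4]
finger_gap: 0.002
```

The force rose from 9 to 20 N with no further travel, so the key is on its stop. Handing in.

```bash
python3 -c "
from cell import ctrl
print(ctrl.finish_job()); s=ctrl.observe(); print(s['time'],s['eef_pos'],s['force'])"
```

```text
the job is handed in; nothing more can be done
None
the job is handed in; nothing more can be done
```

The clamp is open and the job is handed in with the closed fingertips still holding the key down; `finish_job` gave no verdict. The run took about 8.2 s of the 51 s allowed.

- **Slide:** I set the fingertips down about 26 mm right of the strip's left end and pushed at 5.1 N, which puts the strip about 1.7 mm down. Sliding right, the force stayed near 5 N, then fell to about 0 at the notch. The notch middle is about 95 mm right of the left end, matching the top view.
- **Press:** Pressing the key gave 5.7 N about halfway down and about 9 N near the full 8 mm. One more millimetre of commanded travel raised the force to about 20 N with almost no movement, so the key is on its stop. The fall to 0 N in the notch and the 9 N at full travel both indicate the strip is up.
- **Pictures:** In the last images, taken just before that final press, there was a gap between the near jaw and the cap. The other two caps, gauge and ring looked unmoved as far as I could see, though the arm partly hid the left cap. I judged the jaw by eye and from the key's travel, not by measurement. I did not re-check the bottle and screwdriver; the arm's path stayed well clear of both.
- **Disagreements:** The strip's bare length measured 204 mm against the stated 200 mm. Positions from the wrist and top cameras differed by about 2 mm, within the calibration. Two move calls were refused as "invalid input", and the same moves worked once I filled in every field.

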